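# Stand the rocked-back medal stands up on a market stall

### The arm

A 6-joint arm with a two-finger parallel gripper is mounted at the origin on the work surface. World frame = base frame: x ahead of the robot, y to its left, z up, the work surface at z = 0. Lengths are in m, angles in rad, forces in N, time in s.
With the tool pointing down it reaches from about 0.4 to 0.825 m from the base axis. Payload 7 kg.
Tool frame: the origin (TCP) lies on the front face of the gripper's body, between the roots of the fingers; the fingertips stand 66 mm ahead of it and the grasp point (between the pads) lies 47 mm ahead of it; z points along the fingers, y is the line along which they close (so a half turn about z gives the same grasp; the last joint's range is limited). The gripper opens to 88 mm and grips with 3 to 60 N. Pads are 19 mm wide; open, the fingers measure 130 mm over their backs; the gripper's body (78 mm by 193 mm) begins 47 mm behind the grasp point.
Start: joints at [1.47, 0.359, 0.012, 0, -1.224, -0.288], TCP at [0.256, 0.625, 0.292] pointing down, gripper open.
Joint ranges: [-3.07, 3.07], [-1.43, 2.12], [-1.02, 1.25], [-3.03, 1.67], [-3.05, -0], [-3.03, 3.03]. Speed limits (rad/s): [2.39, 2.39, 3.01, 3.14, 3.14, 3.14].

### API

Orientations are given as [roll, pitch, yaw] about the fixed x, y, z axes, in that order (R = Rz(yaw) Ry(pitch) Rx(roll)).
In Python, from station import arm gives the robot as it stands. The module is installed in compiled form; this text tells all that it offers.
- The arm moves only by the tool move_arm, never from a script. Its argument "increments" is a list of rows, each an object of numbers: "jaw": the gripper command: -1 is shut, 1 is fully open, values between are in proportion; "dx", "dy", "dz": the shift along the tool's x, y, z in m; "twist": the turn about the tool's z in rad. A call has 1 to 12 rows; each row shifts and turns the commanded pose from where the row before left it, along the tool's axes as they then stand; what a row does not reach is not made up. A row lasts 1/12 s, in which the tool goes at most 41.7 mm and 7.16 degrees, less where a joint would pass 70% of its speed; a pose out of reach is approached as far as the arm can. A call is refused whole if a number of a shift passes 0.0417 or a number of a turn 0.125, either way. A call with a gripper value outside its range is refused whole. The fingers move at their own pace and stop on an object; "force" is the grip in N (left out, the last holds). Time passes only in rows, so rows that do not move let the fingers close. It gives the time, the measured TCP pose, the force, the opening and the grip force at its end, in the units of the state.
- arm.get_state(): the state, without advancing time (a new reading comes with each control period).
- arm.grab_frame(name): name is "side" or "top"; returns the picture (420x560x3 uint8, blue, green, red); there is no depth.
- arm.camera_info(name): a dict with "K" (3x3 intrinsics, pixels), "k1" (the pictures are not rectified: a ray, as slopes to the right and down, at radius r is drawn at 1 + k1 r^2 times it, then the intrinsics apply), "extrinsics" (4x4, takes a point from camera to world coordinates). Camera axes: x right, y down, z forward; pixel columns grow to the right and rows downward; lengths in m; the calibration is good to about 2 mm. A picture is of the moment at which its call begins. camera_info takes no time and is no camera call.
- arm.job_done(): hands the job in; it is judged then, once.
Trained networks look in the newest picture that a camera, given by its name, has taken for a name from the list of things; names that differ only in an ending like _2 or _b are one class to them, and where a whole thing is asked for, a point or a joint stands for the part that bears it (a point fixed in the world has none). Each returns a list of dicts, best first, with "score" (0 to 1); they miss things now and then, are a little off and sometimes report something else, mostly with a low value. They report only what shows in the picture. A call takes as long as a camera call.
- arm.find_in(camera, name): "position" ([x, y, z] in m, in world coordinates, good to about 4 mm: the middle of the surface that is visible of it).
- arm.silhouettes(camera, name): "pixels" (420x560 bool, what is visible of it).
- arm.pinpoint(camera, name): "position" ([x, y, z] in m, in world coordinates, good to about 4 mm: a listed point, or the origin of a listed thing).
The state is a dict: "t": time; "q": joint angles; "qd": joint speeds; "joint_efforts": joint torques, N m; "eef_pos": TCP position; "ee_rot": TCP orientation; "force": force on the tool from outside, world axes, zero at the start; "moment": the same for the moment, N m; "width": finger opening in m; "gripper_force": force on a finger pad.
Only numpy, scipy, OpenCV 4.12 (cv2) and the standard library are available. Lean on these libraries where they do the work, as an engineer would, in place of code of your own. Each camera call takes 0.05 s, during which the arm holds its last target. There are 200 camera calls.

### The job

Two of the three wooden medal stands on the stall counter have been rocked back onto their rear props and lean towards you. Gently push each of these two forward with the fingertips on the upper part of its back, until it stands upright by itself, flat on its foot, about where it is. Only push: do not pinch, lift or drag the stands, do not knock them over, and leave the third stand and the other goods alone.

Things in the scene. Friction and masses are not known exactly. Their poses are not given: they have to be found in the camera images.
- tall_stand: Tall wooden medal stand, 130 wide, 180 mm high upright, 4 rows of 3 medals in front: 16 mm panel on a foot 80 deep, 14 thick. A prop behind it ends in a batten 57 mm behind and 33 above the foot's rear lower edge (heel). At the start it leans back 30 deg to the robot, on heel and batten. 0.45 kg. Origin: centre of the foot's underside; x out of its front, y along its width, z up.
- tall_stand_heel (a point): Middle of the tall stand's heel (rear lower edge of its foot, 40 mm behind the origin), on which it pivots. Pushed at the top of its back (about 1 N) it passes its balance point at about 13 deg of lean, then drops forward by itself onto its foot.
- tall_stand_edge (a point): Middle of the upper rear edge of the tall stand's panel, 180 mm above the foot's underside and 6 mm ahead of the heel in the stand's axes. The flat back below it is free down to 72 mm height, where the prop joins.
- wide_stand: Wide wooden medal stand, 150 wide, 150 mm high upright, 3 rows of 4 medals; foot, panel thickness and prop as on the tall stand. At the start it too leans back 30 deg to the robot, on heel and batten. About 0.45 kg. Origin: centre of the foot's underside; x out of its front, y along its width, z up the panel.
- wide_stand_heel (a point): Middle of the wide stand's heel (rear lower edge of its foot, 40 mm behind the origin), on which it pivots. Pushed at the top of its back (about 1 N) it passes its balance point at about 16 deg of lean, then drops forward by itself onto its foot.
- wide_stand_edge (a point): Middle of the upper rear edge of the wide stand's panel, 150 mm above the foot's underside and 6 mm ahead of the heel in the stand's axes. The flat back below it is free down to 72 mm height, where the prop joins.
- low_stand: Low wooden medal stand of the same build, 120 mm wide, 120 mm high, medals in 2 rows of 3; already upright, 0.35 kg: to be left alone. Origin: centre of its foot's underside, axes as the others.
- bell: Loose brass hand bell, 44 mm across, 52 mm high; origin under its centre. Leave alone.
- elephant: Loose small brass elephant on a dark base, 44 x 26 mm, 50 mm high; origin under its centre. Leave alone.
- stupa: Loose turned brass spire, 36 mm across, 54 mm high; origin under its centre. Leave alone.
- bowl: Loose white ceramic bowl, 90 mm across, 40 mm high; origin under its centre. Leave alone.
- jar: Loose clear jar with brass cap, 60 mm across, 75 mm high; origin under its centre. Leave alone.
- basket: Loose blue plastic basket full of brass charms, 160 x 120 mm, 50 mm high; origin under its centre. Leave alone.
- boxes: Two loose flat gift boxes, one on the other, moving as one piece, 120 x 90 mm, 44 mm high together; origin under their centre. Leave alone.

How it is judged:
At the end, for the whole second after the job is handed in: The tall and the wide stand are upright (within 0.08 rad), flat on the counter (foot centre under 6 mm), at rest, their heels within 50 mm of where they began; the low stand is upright and within 25 mm of its place, and all other goods upright (within 0.2 rad) and within 25 mm of theirs (angle between each of tall_stand, wide_stand, low_stand's own z axis and vertical below 0.08 rad and distance of each of tall_stand_heel, wide_stand_heel from where it was at the start of the episode below 0.05 m and linear speed of each of tall_stand, wide_stand below 0.02 m/s and angular speed of each of tall_stand, wide_stand below 0.1 rad/s and height (world z) of each of tall_stand, wide_stand below 0.006 m and distance of each of low_stand, bell, elephant, stupa, bowl, jar, basket, boxes from where it was at the start of the episode below 0.025 m and angle between each of bell, elephant, stupa, bowl, jar, basket, boxes's own z axis and vertical below 0.2 rad); the robot touches nothing.
It fails at once if a leaning stand is lifted off the counter, or dragged or carried more than 60 mm (height (world z) of any of tall_stand, wide_stand above 0.05 m or height (world z) of any of tall_stand_heel, wide_stand_heel above 0.03 m or distance of any of tall_stand_heel, wide_stand_heel from where it was at the start of the episode above 0.06 m).
It fails at once if a leaning stand is toppled (over 0.9 rad) (angle between any of tall_stand, wide_stand's own z axis and vertical above 0.9 rad).
It fails at once if a leaning stand is pushed hard (over 25 N) (contact force between the fingers and tall_stand above 25 N or contact force between the fingers and wide_stand above 25 N).
It fails at once if the stand that is already upright is moved or tipped (distance of low_stand from where it was at the start of the episode above 0.03 m or angle between low_stand's own z axis and vertical above 0.3 rad).
It fails at once if other goods on the counter are moved (distance of any of bell, elephant, stupa, bowl, jar, basket, boxes from where it was at the start of the episode above 0.03 m).
It also fails if it takes over 48 s, if anything falls off the work surface, if the arm or the gripper's body presses on something with over 40 N, if the wrist force passes 120 N, or if a joint passes its speed limit or range.

## Working session

There is one attempt and no reset: what is moved stays moved. The work goes in short steps, Python scripts to look and compute and a tool call to move; the robot and the scene stay as the last step left them, time stands still between calls to the robot, and variables do not carry over. Pictures are saved under pics/ and viewed, at most 10 in all, crops included, and the job is handed in when it is done.

Besides the shell and the picture viewer there is one more tool, called after "Call:" by a JSON object that holds its "method" and its "body", one argument or row to a line. move_arm: Moves the arm, as the interface text tells. Its arguments: {"type":"object","properties":{"increments":{"type":"array"},"force":{"type":"number"}},"required":["increments"]}

```bash
mkdir -p pics; python3 - <<'E'
from station import arm
import cv2,numpy as np
s=arm.get_state();print(s['t'],s['eef_pos'],s['ee_rot'],s['width'])
for c in("top","side"):
    cv2.imwrite(f"pics/{c}0.png",arm.grab_frame(c))
    for n in ["tall_stand_heel","tall_stand_edge","wide_stand_heel","wide_stand_edge","tall_stand","wide_stand","low_stand","bell","elephant","stupa","bowl","jar","basket","boxes"]:
        r=arm.pinpoint(c,n);print(c,n,[(np.round(a["position"],3).tolist(),round(float(a["score"]),2)) for a in r[:2]])
print(arm.get_state()['t'])
E
```

```text
0.0 [0.25577847 0.62425644 0.29123755] [ 3.13995218e+00 -1.64062092e-04 -3.88992421e-01] 0.08800109269612374
top tall_stand_heel [([0.539, -0.012, 0.001], 0.78)]
top tall_stand_edge [([0.459, -0.024, 0.156], 0.91)]
top wide_stand_heel [([0.558, 0.235, 0.002], 0.9), ([0.595, -0.259, 0.001], 0.48)]
top wide_stand_edge [([0.49, 0.218, 0.132], 0.56)]
top tall_stand []
top wide_stand [([0.595, 0.24, 0.017], 0.63)]
top low_stand [([0.405, 0.011, 0.001], 0.75), ([0.595, -0.259, 0.002], 0.6)]
top bell [([0.391, -0.151, -0.002], 0.56)]
top elephant [([0.406, 0.014, -0.0], 0.55)]
top stupa [([0.403, 0.109, -0.0], 0.48)]
top bowl [([0.749, -0.106, -0.0], 0.86)]
top jar [([0.762, 0.098, 0.001], 0.87)]
top basket [([0.423, 0.438, 0.001], 0.98)]
top boxes [([0.43, -0.434, -0.001], 0.92)]
side tall_stand_heel [([0.542, -0.006, -0.004], 0.96)]
side tall_stand_edge [([0.457, -0.023, 0.16], 0.56)]
side wide_stand_heel [([0.561, 0.237, 0.003], 0.67)]
side wide_stand_edge [([0.496, 0.214, 0.136], 0.59)]
side tall_stand [([0.576, -0.003, 0.02], 0.93)]
side wide_stand [([0.593, 0.239, 0.023], 0.57)]
side low_stand []
side bell [([0.394, -0.15, 0.003], 0.64), ([0.578, -0.005, 0.02], 0.38)]
side elephant [([0.402, 0.014, 0.002], 0.74), ([0.393, -0.15, -0.001], 0.59)]
side stupa [([0.41, 0.112, 0.0], 0.68)]
side bowl [([0.752, -0.114, -0.002], 0.69)]
side jar [([0.763, 0.091, -0.003], 0.91)]
side basket [([0.422, 0.436, -0.003], 0.72)]
side boxes [([0.43, -0.432, -0.003], 0.91), ([0.594, 0.242, 0.021], 0.18)]
1.5
```

View pics/top0.png

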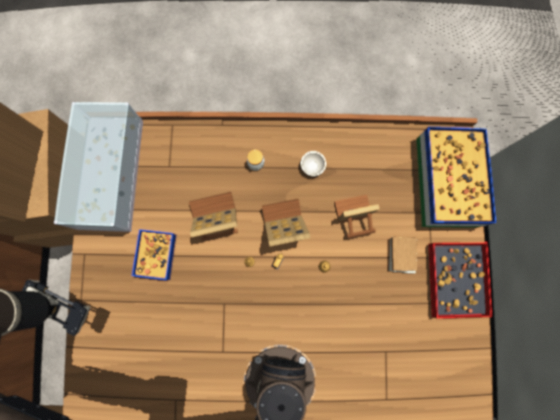

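View pics/side0.png

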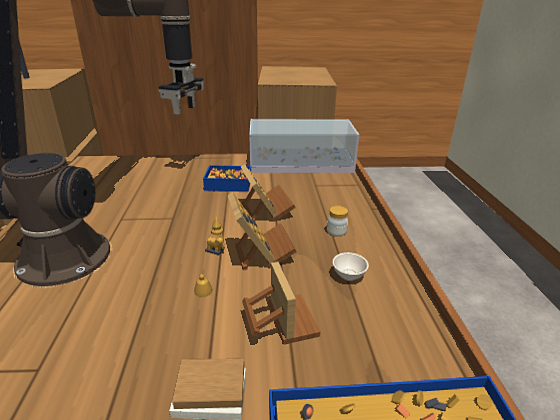

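The top view shows wide stand at about (213,215), tall at (287,222), and the upright low stand at (357,215). The small brasses are at row ~262, in front of the leaning stands. The networks' points agree with this, so I'll push with the jaws half open for two-point contact, tool x along the stand's front, wide stand first.

Call:
{"method": "move_arm", "body": {
  "increments": [
    {"jaw": 0, "twist": -0.11},
    {"jaw": 0, "twist": -0.11},
    {"jaw": 0, "twist": -0.11},
    {"jaw": 0, "twist": -0.11},
    {"jaw": 0, "twist": -0.11},
    {"jaw": 0, "twist": -0.11},
    {"jaw": 0}
  ]
}}

```text
$.increments[0]: bad value
```

Call:
{"method": "move_arm", "body": {
  "increments": [
    {"jaw": 0, "dx": 0.0067, "dy": 0.038},
    {"jaw": 0, "dx": 0.0067, "dy": 0.038},
    {"jaw": 0, "dx": 0.0067, "dy": 0.038},
    {"jaw": 0, "dx": 0.0067, "dy": 0.038},
    {"jaw": 0, "dx": 0.0067, "dy": 0.038},
    {"jaw": 0, "dx": 0.0067, "dy": 0.038},
    {"jaw": 0, "dx": 0.0067, "dy": 0.038},
    {"jaw": 0, "dx": 0.0067, "dy": 0.038},
    {"jaw": 0, "dx": 0.0067, "dy": 0.038},
    {"jaw": 0, "dx": 0.0067, "dy": 0.038},
    {"jaw": 0, "dx": 0.0067, "dy": 0.038},
    {"jaw": 0, "dx": 0.0067, "dy": 0.038}
  ]
}}

```text
$.increments[0]: bad value
```

Call:
{"method": "move_arm", "body": {
  "increments": [
    {"dx": 0.0, "dy": 0.0, "dz": 0.0, "twist": -0.11, "jaw": 0.0},
    {"dx": 0.0, "dy": 0.0, "dz": 0.0, "twist": -0.11, "jaw": 0.0},
    {"dx": 0.0, "dy": 0.0, "dz": 0.0, "twist": -0.11, "jaw": 0.0},
    {"dx": 0.0, "dy": 0.0, "dz": 0.0, "twist": -0.11, "jaw": 0.0},
    {"dx": 0.0, "dy": 0.0, "dz": 0.0, "twist": -0.11, "jaw": 0.0},
    {"dx": 0.0, "dy": 0.0, "dz": 0.0, "twist": -0.11, "jaw": 0.0},
    {"dx": 0.0, "dy": 0.0, "dz": 0.0, "twist": 0.0, "jaw": 0.0}
  ]
}}

```text
t: 2.08
eef_pos: [0.2559, 0.6246, 0.2922]
ee_rot: [-3.142, -0.0, 0.276]
force: [0.3, 0.5, 0.6]
width: 0.0471
gripper_force: 0.0
```

Now 12 rows across.

Call:
{"method": "move_arm", "body": {
  "increments": [
    {"dx": 0.0067, "dy": 0.038, "dz": 0.0, "twist": 0.0, "jaw": 0.0},
    {"dx": 0.0067, "dy": 0.038, "dz": 0.0, "twist": 0.0, "jaw": 0.0},
    {"dx": 0.0067, "dy": 0.038, "dz": 0.0, "twist": 0.0, "jaw": 0.0},
    {"dx": 0.0067, "dy": 0.038, "dz": 0.0, "twist": 0.0, "jaw": 0.0},
    {"dx": 0.0067, "dy": 0.038, "dz": 0.0, "twist": 0.0, "jaw": 0.0},
    {"dx": 0.0067, "dy": 0.038, "dz": 0.0, "twist": 0.0, "jaw": 0.0},
    {"dx": 0.0067, "dy": 0.038, "dz": 0.0, "twist": 0.0, "jaw": 0.0},
    {"dx": 0.0067, "dy": 0.038, "dz": 0.0, "twist": 0.0, "jaw": 0.0},
    {"dx": 0.0067, "dy": 0.038, "dz": 0.0, "twist": 0.0, "jaw": 0.0},
    {"dx": 0.0067, "dy": 0.038, "dz": 0.0, "twist": 0.0, "jaw": 0.0},
    {"dx": 0.0067, "dy": 0.038, "dz": 0.0, "twist": 0.0, "jaw": 0.0},
    {"dx": 0.0067, "dy": 0.038, "dz": 0.0, "twist": 0.0, "jaw": 0.0}
  ]
}}

```text
t: 3.08
eef_pos: [0.4559, 0.205, 0.2926]
ee_rot: [-3.141, -0.001, 0.267]
force: [2.2, 0.1, -0.2]
width: 0.0436
gripper_force: 0.0
```

Call:
{"method": "move_arm", "body": {
  "increments": [
    {"dx": 0.0, "dy": 0.0, "dz": 0.024, "twist": 0.0, "jaw": 0.0},
    {"dx": 0.0, "dy": 0.0, "dz": 0.024, "twist": 0.0, "jaw": 0.0},
    {"dx": 0.0, "dy": 0.0, "dz": 0.024, "twist": 0.0, "jaw": 0.0},
    {"dx": 0.0, "dy": 0.0, "dz": 0.024, "twist": 0.0, "jaw": 0.0},
    {"dx": 0.0, "dy": 0.0, "dz": 0.024, "twist": 0.0, "jaw": 0.0},
    {"dx": 0.0, "dy": 0.0, "dz": 0.0, "twist": 0.0, "jaw": 0.0}
  ]
}}

```text
t: 3.58
eef_pos: [0.4536, 0.2051, 0.1683]
ee_rot: [3.139, 0.006, 0.266]
force: [-0.4, -1.2, 0.3]
width: 0.0438
gripper_force: 0.0
```

```bash
python3 - <<'E'
from station import arm
import cv2,numpy as np
s=arm.get_state();print(s['t'],s['eef_pos'],s['force'])
f=arm.grab_frame("side");cv2.imwrite("pics/side1.png",cv2.resize(f[60:280,150:400],None,fx=2.4,fy=2.4))
for n in ["wide_stand_heel","wide_stand_edge","wide_stand"]:
    print(n,[(np.round(a["position"],3).tolist(),round(float(a["score"]),2)) for a in arm.pinpoint("side",n)])
E
```

```text
3.5833 [0.45361593 0.20509205 0.16826579] [-0.39990611 -1.24896514  0.3298068 ]
wide_stand_heel [([0.56, 0.234, -0.001], 0.95)]
wide_stand_edge [([0.492, 0.212, 0.138], 0.9)]
wide_stand [([0.594, 0.241, 0.022], 0.86)]
```

View pics/side1.png

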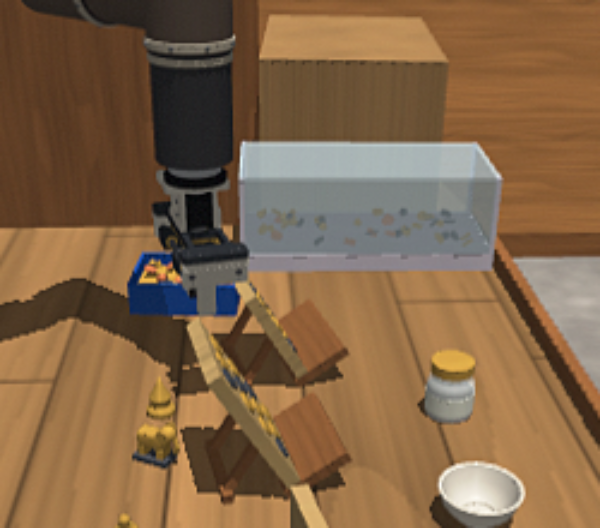

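The fingertips (picture about (205,300)) hang behind the wide stand's edge (240,290), with a clear gap. I'll push slowly from here.

Call:
{"method": "move_arm", "body": {
  "increments": [
    {"dx": 0.005, "dy": 0.0, "dz": 0.0, "twist": 0.0, "jaw": 0.0},
    {"dx": 0.005, "dy": 0.0, "dz": 0.0, "twist": 0.0, "jaw": 0.0},
    {"dx": 0.005, "dy": 0.0, "dz": 0.0, "twist": 0.0, "jaw": 0.0},
    {"dx": 0.005, "dy": 0.0, "dz": 0.0, "twist": 0.0, "jaw": 0.0},
    {"dx": 0.003, "dy": 0.0, "dz": 0.0, "twist": 0.0, "jaw": 0.0},
    {"dx": 0.003, "dy": 0.0, "dz": 0.0, "twist": 0.0, "jaw": 0.0},
    {"dx": 0.003, "dy": 0.0, "dz": 0.0, "twist": 0.0, "jaw": 0.0},
    {"dx": 0.003, "dy": 0.0, "dz": 0.0, "twist": 0.0, "jaw": 0.0},
    {"dx": 0.003, "dy": 0.0, "dz": 0.0, "twist": 0.0, "jaw": 0.0},
    {"dx": 0.003, "dy": 0.0, "dz": 0.0, "twist": 0.0, "jaw": 0.0},
    {"dx": 0.003, "dy": 0.0, "dz": 0.0, "twist": 0.0, "jaw": 0.0},
    {"dx": 0.003, "dy": 0.0, "dz": 0.0, "twist": 0.0, "jaw": 0.0}
  ]
}}

```text
t: 4.78
eef_pos: [0.4982, 0.2187, 0.1722]
ee_rot: [-3.142, -0.0, 0.271]
force: [0.0, -0.1, 1.1]
width: 0.0436
gripper_force: 0.2
```

```bash
cat > look.py <<'E'
import sys
from station import arm
import numpy as np
def look(k):
    s=arm.get_state();print(s['t'],np.round(s['eef_pos'],3),np.round(s['force'],1))
    for c in("side","top"):
        arm.grab_frame(c)
        for n in [k+"_heel",k+"_edge",k]:
            print(c,n,[(np.round(a["position"],3).tolist(),round(float(a["score"]),2)) for a in arm.pinpoint(c,n)])
look(sys.argv[1])
E
python3 look.py wide_stand
```

```text
4.7833 [0.498 0.219 0.172] [ 0.  -0.1  1.1]
side wide_stand_heel [([0.557, 0.233, 0.001], 0.75)]
side wide_stand_edge [([0.51, 0.217, 0.143], 0.81)]
side wide_stand [([0.594, 0.239, 0.015], 0.9)]
top wide_stand_heel [([0.558, 0.231, -0.001], 0.74)]
top wide_stand_edge [([0.424, 0.438, -0.001], 0.52), ([0.428, -0.433, -0.004], 0.16)]
top wide_stand [([0.593, 0.237, 0.012], 0.79)]
```

Call:
{"method": "move_arm", "body": {
  "increments": [
    {"dx": 0.002, "dy": 0.0, "dz": 0.0, "twist": 0.0, "jaw": 0.0},
    {"dx": 0.002, "dy": 0.0, "dz": 0.0, "twist": 0.0, "jaw": 0.0},
    {"dx": 0.002, "dy": 0.0, "dz": 0.0, "twist": 0.0, "jaw": 0.0},
    {"dx": 0.002, "dy": 0.0, "dz": 0.0, "twist": 0.0, "jaw": 0.0},
    {"dx": 0.002, "dy": 0.0, "dz": 0.0, "twist": 0.0, "jaw": 0.0},
    {"dx": 0.002, "dy": 0.0, "dz": 0.0, "twist": 0.0, "jaw": 0.0},
    {"dx": 0.002, "dy": 0.0, "dz": 0.0, "twist": 0.0, "jaw": 0.0},
    {"dx": 0.002, "dy": 0.0, "dz": 0.0, "twist": 0.0, "jaw": 0.0},
    {"dx": 0.002, "dy": 0.0, "dz": 0.0, "twist": 0.0, "jaw": 0.0},
    {"dx": 0.0, "dy": 0.0, "dz": 0.0, "twist": 0.0, "jaw": 0.0},
    {"dx": 0.0, "dy": 0.0, "dz": 0.0, "twist": 0.0, "jaw": 0.0},
    {"dx": 0.0, "dy": 0.0, "dz": 0.0, "twist": 0.0, "jaw": 0.0}
  ]
}}

```text
t: 6.18
eef_pos: [0.5152, 0.2233, 0.1721]
ee_rot: [3.142, 0.0, 0.271]
force: [-0.1, 0.5, 0.1]
width: 0.0438
gripper_force: 0.0
```

```bash
python3 look.py wide_stand
```

```text
6.1833 [0.515 0.223 0.172] [-0.1  0.5  0.1]
side wide_stand_heel [([0.558, 0.232, 0.002], 0.83)]
side wide_stand_edge [([0.57, 0.232, 0.153], 0.7)]
side wide_stand [([0.598, 0.24, 0.0], 0.56)]
top wide_stand_heel [([0.6, 0.241, -0.003], 0.41)]
top wide_stand_edge [([0.56, 0.233, 0.15], 0.85), ([0.54, -0.011, -0.001], 0.31), ([0.761, 0.098, 0.001], 0.25)]
top wide_stand [([0.597, 0.238, -0.001], 0.81), ([0.574, -0.0, 0.022], 0.46)]
```

Wide stand is upright on its foot. Backing off and going to the tall one.

Call:
{"method": "move_arm", "body": {
  "increments": [
    {"dx": -0.03, "dy": 0.0, "dz": 0.0, "twist": 0.0, "jaw": 0.0},
    {"dx": -0.03, "dy": 0.0, "dz": 0.0, "twist": 0.0, "jaw": 0.0},
    {"dx": 0.0, "dy": 0.0, "dz": -0.04, "twist": 0.0, "jaw": 0.0},
    {"dx": 0.0, "dy": 0.0, "dz": -0.04, "twist": 0.0, "jaw": 0.0},
    {"dx": 0.0, "dy": 0.0, "dz": -0.04, "twist": 0.0, "jaw": 0.0},
    {"dx": 0.0, "dy": 0.0, "dz": 0.0, "twist": 0.1, "jaw": 0.0},
    {"dx": -0.012, "dy": 0.038, "dz": 0.0, "twist": 0.0, "jaw": 0.0},
    {"dx": -0.012, "dy": 0.038, "dz": 0.0, "twist": 0.0, "jaw": 0.0},
    {"dx": -0.012, "dy": 0.038, "dz": 0.0, "twist": 0.0, "jaw": 0.0},
    {"dx": -0.012, "dy": 0.038, "dz": 0.0, "twist": 0.0, "jaw": 0.0},
    {"dx": -0.012, "dy": 0.038, "dz": 0.0, "twist": 0.0, "jaw": 0.0},
    {"dx": -0.012, "dy": 0.038, "dz": 0.0, "twist": 0.0, "jaw": 0.0}
  ]
}}

```text
t: 7.58
eef_pos: [0.4245, -0.0312, 0.2926]
ee_rot: [-3.141, -0.001, 0.172]
force: [1.2, -1.1, -0.3]
width: 0.0439
gripper_force: 0.0
```

```bash
python3 look.py tall_stand
```

```text
7.5833 [ 0.424 -0.031  0.293] [ 1.2 -1.1 -0.3]
side tall_stand_heel [([0.543, -0.008, 0.0], 0.69)]
side tall_stand_edge [([0.456, -0.024, 0.161], 0.78), ([0.403, 0.012, -0.002], 0.29)]
side tall_stand [([0.575, -0.003, 0.023], 0.6)]
top tall_stand_heel [([0.536, -0.01, -0.002], 0.9)]
top tall_stand_edge []
top tall_stand [([0.575, -0.002, 0.024], 0.97)]
```

Call:
{"method": "move_arm", "body": {
  "increments": [
    {"dx": -0.005, "dy": 0.0, "dz": 0.0, "twist": 0.0, "jaw": 0.0},
    {"dx": 0.0, "dy": 0.0, "dz": 0.023, "twist": 0.0, "jaw": 0.0},
    {"dx": 0.0, "dy": 0.0, "dz": 0.023, "twist": 0.0, "jaw": 0.0},
    {"dx": 0.0, "dy": 0.0, "dz": 0.023, "twist": 0.0, "jaw": 0.0},
    {"dx": 0.0, "dy": 0.0, "dz": 0.023, "twist": 0.0, "jaw": 0.0},
    {"dx": 0.0, "dy": 0.0, "dz": 0.0, "twist": 0.0, "jaw": 0.0},
    {"dx": 0.0, "dy": 0.0, "dz": 0.0, "twist": 0.0, "jaw": 0.0}
  ]
}}

```text
t: 8.57
eef_pos: [0.4199, -0.0301, 0.1998]
ee_rot: [3.141, 0.003, 0.173]
force: [0.4, -0.0, 0.1]
width: 0.0438
gripper_force: 0.0
```

```bash
python3 look.py tall_stand; python3 - <<'E'
from station import arm
import cv2
f=arm.grab_frame("side");cv2.imwrite("pics/side2.png",cv2.resize(f[90:310,150:400],None,fx=2.4,fy=2.4))
E
```

```text
8.5667 [ 0.42 -0.03  0.2 ] [ 0.4 -0.   0.1]
side tall_stand_heel [([0.544, -0.008, -0.001], 0.57)]
side tall_stand_edge [([0.457, -0.024, 0.157], 0.93)]
side tall_stand [([0.576, -0.004, 0.02], 0.77)]
top tall_stand_heel [([0.538, -0.011, -0.003], 0.9)]
top tall_stand_edge [([0.423, 0.439, 0.003], 0.18)]
top tall_stand []
```

View pics/side2.png

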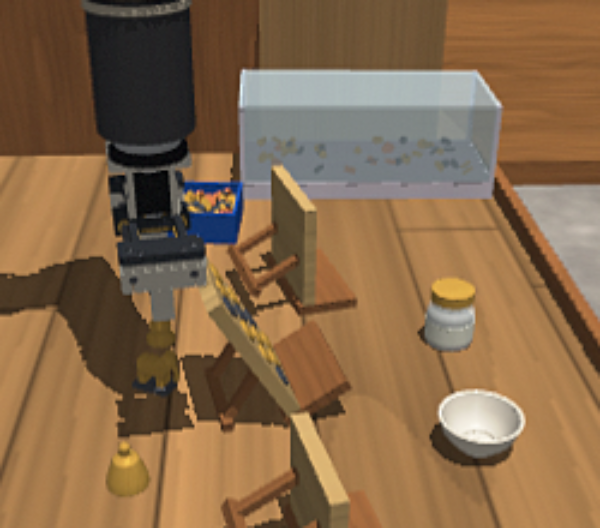

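Wide stand stands upright (290,240). The fingertips (163,310) hang behind the tall edge (207,292). Pushing.

Call:
{"method": "move_arm", "body": {
  "increments": [
    {"dx": 0.005, "dy": 0.0, "dz": 0.0, "twist": 0.0, "jaw": 0.0},
    {"dx": 0.005, "dy": 0.0, "dz": 0.0, "twist": 0.0, "jaw": 0.0},
    {"dx": 0.005, "dy": 0.0, "dz": 0.0, "twist": 0.0, "jaw": 0.0},
    {"dx": 0.005, "dy": 0.0, "dz": 0.0, "twist": 0.0, "jaw": 0.0},
    {"dx": 0.003, "dy": 0.0, "dz": 0.0, "twist": 0.0, "jaw": 0.0},
    {"dx": 0.003, "dy": 0.0, "dz": 0.0, "twist": 0.0, "jaw": 0.0},
    {"dx": 0.003, "dy": 0.0, "dz": 0.0, "twist": 0.0, "jaw": 0.0},
    {"dx": 0.003, "dy": 0.0, "dz": 0.0, "twist": 0.0, "jaw": 0.0},
    {"dx": 0.003, "dy": 0.0, "dz": 0.0, "twist": 0.0, "jaw": 0.0},
    {"dx": 0.003, "dy": 0.0, "dz": 0.0, "twist": 0.0, "jaw": 0.0},
    {"dx": 0.003, "dy": 0.0, "dz": 0.0, "twist": 0.0, "jaw": 0.0},
    {"dx": 0.003, "dy": 0.0, "dz": 0.0, "twist": 0.0, "jaw": 0.0}
  ]
}}

```text
t: 10.02
eef_pos: [0.4641, -0.0229, 0.2002]
ee_rot: [-3.142, -0.0, 0.171]
force: [-0.1, -0.5, -0.5]
width: 0.0438
gripper_force: 0.3
```

Call:
{"method": "move_arm", "body": {
  "increments": [
    {"dx": 0.003, "dy": 0.0, "dz": 0.0, "twist": 0.0, "jaw": 0.0},
    {"dx": 0.003, "dy": 0.0, "dz": 0.0, "twist": 0.0, "jaw": 0.0},
    {"dx": 0.003, "dy": 0.0, "dz": 0.0, "twist": 0.0, "jaw": 0.0},
    {"dx": 0.003, "dy": 0.0, "dz": 0.0, "twist": 0.0, "jaw": 0.0},
    {"dx": 0.003, "dy": 0.0, "dz": 0.0, "twist": 0.0, "jaw": 0.0},
    {"dx": 0.003, "dy": 0.0, "dz": 0.0, "twist": 0.0, "jaw": 0.0}
  ]
}}

```text
t: 10.52
eef_pos: [0.4818, -0.0198, 0.2001]
ee_rot: [3.142, -0.0, 0.171]
force: [-0.5, -0.6, 0.2]
width: 0.044
gripper_force: 0.1
```

```bash
python3 look.py tall_stand
```

```text
10.5167 [ 0.482 -0.02   0.2  ] [-0.5 -0.6  0.2]
side tall_stand_heel [([0.544, -0.007, -0.001], 0.78)]
side tall_stand_edge [([0.491, -0.017, 0.176], 0.82)]
side tall_stand [([0.578, 0.0, 0.011], 0.7), ([0.541, -0.009, -0.0], 0.6), ([0.43, -0.431, -0.005], 0.53)]
top tall_stand_heel []
top tall_stand_edge []
top tall_stand []
```

Edge is about 50 mm behind the heel, and balance is at about 34. Roughly 16–20 mm more.

Call:
{"method": "move_arm", "body": {
  "increments": [
    {"dx": 0.002, "dy": 0.0, "dz": 0.0, "twist": 0.0, "jaw": 0.0},
    {"dx": 0.002, "dy": 0.0, "dz": 0.0, "twist": 0.0, "jaw": 0.0},
    {"dx": 0.002, "dy": 0.0, "dz": 0.0, "twist": 0.0, "jaw": 0.0},
    {"dx": 0.002, "dy": 0.0, "dz": 0.0, "twist": 0.0, "jaw": 0.0},
    {"dx": 0.002, "dy": 0.0, "dz": 0.0, "twist": 0.0, "jaw": 0.0},
    {"dx": 0.002, "dy": 0.0, "dz": 0.0, "twist": 0.0, "jaw": 0.0},
    {"dx": 0.002, "dy": 0.0, "dz": 0.0, "twist": 0.0, "jaw": 0.0},
    {"dx": 0.002, "dy": 0.0, "dz": 0.0, "twist": 0.0, "jaw": 0.0},
    {"dx": 0.002, "dy": 0.0, "dz": 0.0, "twist": 0.0, "jaw": 0.0},
    {"dx": 0.002, "dy": 0.0, "dz": 0.0, "twist": 0.0, "jaw": 0.0},
    {"dx": 0.0, "dy": 0.0, "dz": 0.0, "twist": 0.0, "jaw": 0.0},
    {"dx": 0.0, "dy": 0.0, "dz": 0.0, "twist": 0.0, "jaw": 0.0}
  ]
}}

```text
t: 11.92
eef_pos: [0.5012, -0.0165, 0.2001]
ee_rot: [3.142, 0.0, 0.171]
force: [0.9, 0.0, -0.6]
width: 0.0436
gripper_force: 0.0
```

Call:
{"method": "move_arm", "body": {
  "increments": [
    {"dx": 0.0, "dy": 0.0, "dz": 0.0, "twist": 0.0, "jaw": 0.0},
    {"dx": 0.0, "dy": 0.0, "dz": 0.0, "twist": 0.0, "jaw": 0.0},
    {"dx": 0.0, "dy": 0.0, "dz": 0.0, "twist": 0.0, "jaw": 0.0}
  ]
}}

```text
t: 12.17
eef_pos: [0.5011, -0.0165, 0.2002]
ee_rot: [3.142, -0.0, 0.171]
force: [-0.8, 0.4, 0.1]
width: 0.0438
gripper_force: 0.0
```

```bash
python3 look.py tall_stand
```

```text
12.1667 [ 0.501 -0.017  0.2  ] [-0.8  0.4  0.1]
side tall_stand_heel []
side tall_stand_edge [([0.545, -0.005, 0.18], 0.92), ([0.428, -0.429, -0.002], 0.71)]
side tall_stand [([0.582, -0.004, 0.004], 0.74)]
top tall_stand_heel []
top tall_stand_edge []
top tall_stand []
```

Tall stand is upright too. Backing off and rising.

Call:
{"method": "move_arm", "body": {
  "increments": [
    {"dx": -0.025, "dy": 0.0, "dz": 0.0, "twist": 0.0, "jaw": 0.0},
    {"dx": -0.025, "dy": 0.0, "dz": 0.0, "twist": 0.0, "jaw": 0.0},
    {"dx": -0.025, "dy": 0.0, "dz": 0.0, "twist": 0.0, "jaw": 0.0},
    {"dx": 0.0, "dy": 0.0, "dz": -0.03, "twist": 0.0, "jaw": 0.0},
    {"dx": 0.0, "dy": 0.0, "dz": -0.03, "twist": 0.0, "jaw": 0.0},
    {"dx": 0.0, "dy": 0.0, "dz": -0.03, "twist": 0.0, "jaw": 0.0},
    {"dx": 0.0, "dy": 0.0, "dz": 0.0, "twist": 0.0, "jaw": 0.0},
    {"dx": 0.0, "dy": 0.0, "dz": 0.0, "twist": 0.0, "jaw": 0.0}
  ]
}}

```text
t: 13.23
eef_pos: [0.428, -0.029, 0.292]
ee_rot: [-3.141, -0.004, 0.171]
force: [0.1, -0.3, -0.3]
width: 0.0439
gripper_force: 0.0
```

```bash
python3 look.py tall_stand; python3 look.py wide_stand; python3 - <<'E'
from station import arm
import cv2
cv2.imwrite("pics/side3.png",arm.grab_frame("side"))
E
```

```text
13.2333 [ 0.428 -0.029  0.292] [ 0.1 -0.3 -0.3]
side tall_stand_heel [([0.541, -0.008, -0.001], 0.72)]
side tall_stand_edge [([0.598, 0.241, 0.002], 0.27)]
side tall_stand [([0.582, 0.001, 0.0], 0.68)]
top tall_stand_heel [([0.54, -0.013, -0.0], 0.76)]
top tall_stand_edge [([0.546, -0.005, 0.178], 0.95)]
top tall_stand [([0.582, -0.001, 0.003], 0.84)]
13.6333 [ 0.427 -0.029  0.29 ] [-0.6  0.4  0.1]
side wide_stand_heel []
side wide_stand_edge [([0.566, 0.23, 0.155], 0.57)]
side wide_stand [([0.598, 0.244, 0.001], 0.95), ([0.39, -0.15, 0.001], 0.2)]
top wide_stand_heel [([0.557, 0.232, 0.002], 0.72)]
top wide_stand_edge [([0.565, 0.236, 0.153], 0.79)]
top wide_stand [([0.599, 0.242, -0.002], 0.61)]
```

View pics/side3.png

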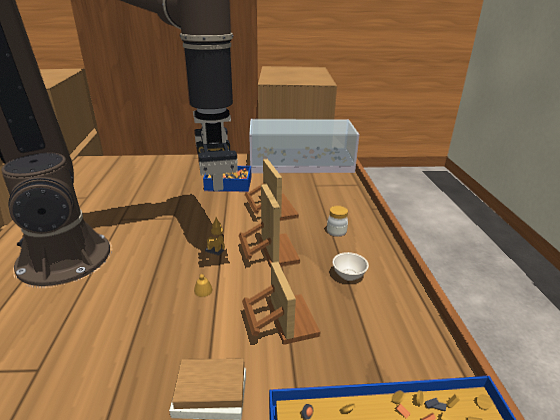

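All three stands are upright (columns about 270–285), the goods are unmoved, and the gripper is clear.

```bash
python3 -c "
from station import arm
print(arm.job_done())"
```

```text
the job is handed in; nothing more can be done
None
```

I pushed the tall and wide stands upright onto their feet with their heels where they began, the low stand and the other goods look unmoved in the last picture, and the job is handed in, though the interface returned no verdict.

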